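# Fit an adjustable wrench to a compression nut by its worm and nip the nut up

## Task

The brass nut where the copper water pipe leaves the worktop is only hand-tight. Slide the adjustable wrench, lying flat and with its jaws still wide, onto the nut, then roll its knurled worm under a fingertip, pressing no harder than a thumb would, until the jaws close snugly on the nut. Then turn the nut with the wrench a sixth of a turn (60 degrees) clockwise seen from above, the jaws staying snug, and leave the wrench lying flat on the nut and everything else on the worktop where it was.

Things in the scene. Friction and masses are not known exactly. Their poses are not given: they have to be found in the camera images.
- fitting: water connection fixed to the worktop: steel flange 56 mm wide, 3 mm high, the brass nut just above it, and a 10 mm copper pipe that rises from the nut on its axis, bends back between z = 0.022 and 0.044 and runs level (top at z = 0.049) along this frame's +x to the wall, with a small valve 105 mm behind the nut. Origin on the nut's axis at the worktop, z up.
- nut_mid (a point): middle of the hexagon nut, on its upright axis, at z = 0.0105; 24 mm across flats, 27.7 across corners, from z = 0.0045 to 0.0165. Axes turn with the nut: +x through a corner, away from the robot (within 0.5 rad at the start), +y square to a flat, z up. The wrench fits with its x and y along these (or 60 degrees round); so laid, its handle points to the robot and has room for the turn.
- nut (a joint): turn of the nut in rad, 0 at the start (hand-tight), growing clockwise seen from above; 1.05 is a sixth of a turn. It stays where it is left; turning takes a moment of 0.25 N m at first, rising to 0.4 N m after a sixth of a turn.
- wrench: steel adjustable wrench lying flat, 200 mm long, 0.3 kg. Origin on its underside, under the centre of the nut when the jaws fit it. +x out of the mouth, +y to the fixed jaw (face at y = +0.012), z up. Throat at x = -0.015, jaw tips at x = +0.013; the head reaches back to x = -0.046, from y = -0.034 to +0.028, 13 mm thick. On the nut it lies on the 3 mm flange, its handle end on the worktop.
- wrench_handle (a point): point on the handle for turning, 131 mm from the wrench's origin, at (-0.128, -0.029, 0.0065) in its frame; axes as wrench. The handle is 10 mm thick and runs straight from (-0.068, -0.013) to (-0.174, -0.041), at 15 degrees to the mouth: from the head its run is (-0.966, -0.259). 19 to 20 mm wide here, square to that run, 23 mm near its end.
- wrench_balance (a point): point on the handle near the head for carrying, close to where the wrench balances: at (-0.076, -0.015, 0.0065) in the wrench's frame; axes as wrench; the handle is 19 mm wide here, square to its run.
- wrench_jaw (a joint): opening between the jaws in m (0.026 to 0.0272 at the start; 0.024 is snug on the nut). The movable jaw, on the -y side, slides along y. It follows the worm and nothing else, 0.5 mm a radian; it holds against about 30 N on its face and gives way beyond.
- wrench_worm: the worm: a knurled roller, 15 mm in diameter, 15.5 mm long, axis along the wrench's y, in the head behind the movable jaw. Origin at its centre, 7.5 mm below its top; its axes turn with it.
- wrench_worm_top (a point): highest point over the worm, at (-0.0325, -0.0065, 0.0157) in the wrench's frame, 2.7 mm above the head's face; axes as wrench. Press closed fingertips on it (10 to 20 N) and drag them along the wrench's +x, handle to jaws: about 2 N of drag rolls it; 20 mm of drag closes the jaws 0.7 to 1.2 mm. Lift, go back, repeat. With the nut gripped it stalls and the tips slip. Dragged back it opens.
- mug: bystander: green and white mug, 78x109x101 mm, origin under its foot
- tape: bystander: roll of masking tape lying flat, 96 mm across, 25 mm high, origin at the centre of its underside
- lemon: bystander: lemon, 78x55x56 mm, origin at its underside
- tin: bystander: low round tin, 75 mm across, 58 mm high, origin at the centre of its underside
- peeler: bystander: peeler with a green handle, 170x25x18 mm, lying flat, origin at the middle of its underside
Not all that is in view belongs to the job. There is more than one size of the wrench; the job needs the largest.

How it is judged:
By the outcome, as a careful person would: the job done as asked, in the order asked, and still so for the second after the job is handed in, with the robot touching nothing.
It also fails if it takes over 72 s, if anything falls off the work surface, if the arm or the gripper's body presses on something with over 40 N, if the wrist force passes 120 N, or if a joint passes its speed limit or range.

## Robot

A 7-joint arm with a two-finger parallel gripper is mounted at the origin on a cart in front of the work surface, level with it; the furniture and walls round the work are solid. World frame = base frame: x ahead of the robot, y to its left, z up, the work surface at z = 0. Lengths are in m, angles in degrees, forces in N, time in s.
With the tool pointing down it reaches from about 0.4 to 0.75 m from the base axis. Payload 19.5 kg.
Tool frame: the origin (TCP) lies at the very end of the fingers, on their centre line; the grasp point (between the pads) lies 19 mm behind it (robot.grasp_offset is the distance from the TCP to the grasp point, in m); z points along the fingers, y is the line along which they close (so a half turn about z gives the same grasp; the last joint's range is limited). The gripper opens to 85 mm and grips with 20 to 120 N. Pads are 22 mm wide; open, the fingers measure 114 mm over their backs; the gripper's body (76 mm by 85 mm) begins 54 mm behind the grasp point. The pads swing forward as they close: fully open they stand 13 mm farther back than shut.
Start: joints at [66.308, 40.479, -1.581, 85.061, 1.261, 54.483, -4.326], TCP at [0.209, -0.536, 0.231] pointing down, gripper open.
Joint ranges: [-155.06, 155.06], [-18.47, 123.98], [-90, 86.84], [0, 140.48], [-83.41, 263.41], [0, 116], [-161.91, 161.91]. Speed limits (degrees/s): [108.29, 108.29, 147.25, 147.25, 172.46, 172.46, 172.46].

## Interface

Orientations are given as [roll, pitch, yaw] about the fixed x, y, z axes, in that order (R = Rz(yaw) Ry(pitch) Rx(roll)).
In Python, from station import robot gives the robot as it stands. The module is installed in compiled form; this text tells all that it offers.
- The arm moves only by the tool drive_tool, never from a script. Its argument "motion" is text: rows parted by semicolons, each of 6 numbers parted by spaces: the shift along the tool's x, y, z in m, then the turn, a rotation vector about the tool's x, y, z in degrees. A call has 1 to 12 rows; each row is the pose to reach, as a shift and turn from the pose commanded when the call began, along the tool's axes at that moment; what a row does not reach only later rows make up. A row lasts 1/12 s, in which the tool goes at most 41.7 mm and 7.16 degrees, less where a joint would pass 70% of its speed; a pose out of reach is approached as far as the arm can. A call with a gripper value outside its range is refused whole. "jaw" is the closure, from -1 (fully open) to 1 (shut), set as the call begins (left out, the last holds). The fingers move at their own pace and stop on an object; "grip_force" is the grip in N (left out, the last holds). Time passes only in rows, so rows that repeat a pose let the fingers close. It gives the time, the measured TCP pose, the force, the opening and the grip force at its end, in the units of the state.
- robot.read_state(): the state, without advancing time (a new reading comes with each control period).
- robot.get_image(name): name is "scene" or "side" or "wrist"; returns a dict with "image" (400x640x3 uint8, red, green, blue), "z_map" (400x640 float32, m along the optical axis (not along the pixel's ray), 0 where there is no reading), "vertical_fov" (degrees; the focal length in pixels is half the picture's height over the tangent of half this angle, whatever the lens; pixels are square), "cx", "cy" (the principal point, pixels), "D" ([k1, k2, p1, p2, k3] as OpenCV has them; the pictures are not rectified), "T" (4x4, takes a point from camera to world coordinates). Camera axes: x right, y up, looking along -z (the intrinsics and any distortion apply to the point x, -y, -z); pixel columns grow to the right and rows downward; lengths in m; the calibration is good to about 2 mm. A picture is of the moment at which its call begins.
- robot.sign_off(): hands the job in; it is judged then, once.
The state is a dict: "t": time; "joint_pos": joint angles; "joint_velocities": joint speeds; "effort": joint torques, N m; "tool_pos": TCP position; "tool_rot": TCP orientation; "ft_force": force on the tool from outside, world axes, zero at the start; "torque": the same for the moment, N m; "width": finger opening in m; "grasp_force": force on a finger pad.
Only numpy, scipy, OpenCV 4.12 (cv2) and the standard library are available. Lean on these libraries where they do the work, as an engineer would, in place of code of your own. Each camera call takes 0.05 s, during which the arm holds its last target. There are 200 camera calls.

## Working session

There is one attempt and no reset: what is moved stays moved. The work goes in short steps, Python scripts to look and compute and a tool call to move; the robot and the scene stay as the last step left them, time stands still between calls to the robot, and variables do not carry over. Pictures are saved under pics/ and viewed, at most 10 in all, crops included, and the job is handed in when it is done.

Besides the shell and the picture viewer there is one more tool, called after "Request:" as a command line: name --argument value ..., lists and objects as JSON in quotes. drive_tool: Moves the arm, as the interface text tells. Its arguments: {"type":"object","properties":{"motion":{"type":"string"},"jaw":{"type":"number"},"grip_force":{"type":"number"}},"required":["motion"]}

```bash
mkdir -p pics
cat > h.py <<'E'
import numpy as np, cv2
from station import robot
from scipy.spatial.transform import Rotation as R
def cam(n):
    d=robot.get_image(n); h=d["image"].shape[0]
    f=h/2/np.tan(np.radians(d["vertical_fov"])/2)
    d["K"]=np.array([[f,0,d["cx"]],[0,f,d["cy"]],[0,0,1.]]); d["D"]=np.array(d["D"],float); d["T"]=np.array(d["T"]); return d
def rays(d,uv):
    p=cv2.undistortPoints(np.array(uv,float).reshape(-1,1,2),d["K"],d["D"]).reshape(-1,2)
    return np.c_[p[:,0],-p[:,1],-np.ones(len(p))]@d["T"][:3,:3].T
def onz(d,uv,z):
    r=rays(d,uv); o=d["T"][:3,3]; return o+r*((z-o[2])/r[:,2])[:,None]
def depthpt(d,uv):
    uv=np.array(uv,int).reshape(-1,2); return d["T"][:3,3]+rays(d,uv)*d["z_map"][uv[:,1],uv[:,0]][:,None]
def proj(d,P):
    T=np.linalg.inv(d["T"]); c=np.atleast_2d(P)@T[:3,:3].T+T[:3,3]; c=c*[1,-1,-1]
    return cv2.projectPoints(c,np.zeros(3),np.zeros(3),d["K"],d["D"])[0].reshape(-1,2)
def save(n,im): cv2.imwrite("pics/"+n,cv2.cvtColor(im,cv2.COLOR_RGB2BGR))
E
python3 - <<'E'
from h import *
a=cam("scene");b=cam("side");c=cam("wrist")
im=np.vstack([a["image"],b["image"]]); save("0.png",cv2.resize(im,(480,600),interpolation=cv2.INTER_AREA))
save("a.png",a["image"]);save("b.png",b["image"]);save("c.png",c["image"])
for d in(a,b,c):print(d["T"].round(3).tolist(),d["vertical_fov"],d["D"],d["cx"],d["cy"])
s=robot.read_state();print(s)
E
```

```text
[[-0.773, 0.375, -0.511, -0.241], [-0.634, -0.431, 0.642, 0.892], [0.02, 0.821, 0.571, 0.888], [0.0, 0.0, 0.0, 1.0]] 47.733690902329364 [-0.07571462  0.          0.          0.          0.        ] 314.5789372209509 201.00622486159784
[[0.99, 0.037, -0.136, 0.303], [-0.138, 0.434, -0.89, -1.354], [0.026, 0.9, 0.434, 0.695], [0.0, 0.0, 0.0, 1.0]] 47.693547228293916 [-0.06258292  0.          0.          0.          0.        ] 320.9485955031564 202.69927420750227
[[0.362, 0.883, 0.297, 0.286], [-0.932, 0.343, 0.116, -0.505], [0.0, -0.319, 0.948, 0.373], [0.0, 0.0, 0.0, 1.0]] 68.06785654867993 [-0.03008485  0.          0.          0.          0.        ] 322.94758556717363 199.46888269042617
{'t': 0.15, 'joint_pos': array([66.30773186, 40.5084335 , -1.58279386, 85.07678928,  1.26142102,
       54.48228701, -4.32733976]), 'joint_velocities': array([-0.00115725, -0.09905387, -0.09898828, -0.14646139,  0.03586684,
        0.02094428, -0.12154155]), 'effort': array([ 1.08806566e-03, -8.83299780e+01,  1.23484612e+00, -2.36192286e+01,
        1.69555336e-02,  5.29309371e-03,  1.56549623e-05]), 'tool_pos': array([ 0.20882934, -0.53552897,  0.23091372]), 'tool_rot': array([-1.79949877e+02,  1.78952265e-03,  2.13022788e+01]), 'ft_force': array([-0.15163976, -0.54395624,  0.512183  ]), 'torque': array([ 0.01263614,  0.01932977, -0.03113137]), 'grasp_force': 0.0, 'width': 0.08553119535307}
```

View pics/a.png

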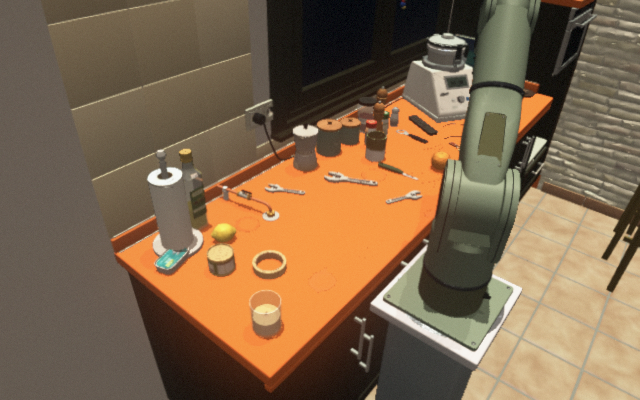

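View pics/b.png

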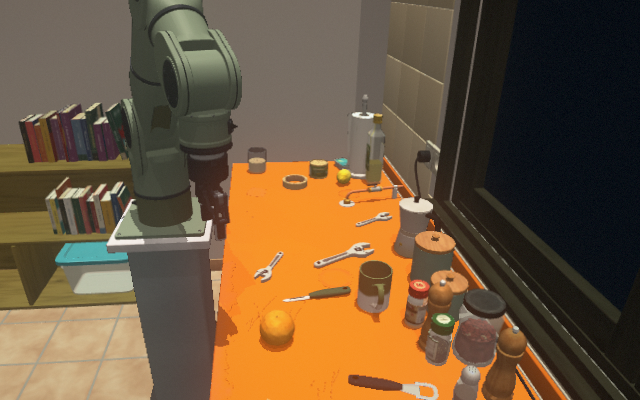

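Scene picture: three wrenches, at (351,180), (285,189) and (404,197); in the side picture they are at (346,255), (374,219) and (270,265). The fitting is at scene (270,215) and side (347,203). I'll measure the wrench lengths and take a close crop.

Run:
```python
from h import *
a=cam("scene");b=cam("side")
out=[]
for d,boxes in((a,dict(A=(318,165,382,190),B=(260,180,308,198),C=(383,188,425,206))),(b,dict(A=(312,238,378,270),B=(352,209,396,230),C=(250,249,288,285)))):
    hsv=cv2.cvtColor(d["image"],cv2.COLOR_RGB2HSV)
    for k,(x0,y0,x1,y1) in boxes.items():
        m=np.zeros(hsv.shape[:2],np.uint8); m[y0:y1,x0:x1]=(hsv[y0:y1,x0:x1,1]<110)*255
        n,l,st,ce=cv2.connectedComponentsWithStats(m); i=1+st[1:,4].argmax()
        ys,xs=np.where(l==i); P=onz(d,np.c_[xs,ys],0.008)[:,:2]
        u=np.linalg.svd(P-P.mean(0),full_matrices=False)[2][0]; s=(P-P.mean(0))@u
        print(k,st[i],"len",np.ptp(s).round(3),"ends",P[s.argmin()].round(3),P[s.argmax()].round(3),"c",P.mean(0).round(3))
print("nut",onz(a,[(270,215)],.01).round(3),onz(b,[(347,203)],.01).round(3))
c1=cv2.resize(a["image"][140:240,200:400],(800,400),interpolation=cv2.INTER_CUBIC)
c2=cv2.resize(b["image"][180:280,300:400],(400,400),interpolation=cv2.INTER_CUBIC)
save("1.png",cv2.resize(np.hstack([c1[:,:,:],c2]),(800,267),interpolation=cv2.INTER_AREA))
```

```text
A [324 172  54  13 260] len 0.197 ends [ 0.624 -0.247] [ 0.448 -0.336] c [ 0.549 -0.287]
B [265 184  40  10 154] len 0.142 ends [ 0.736 -0.05 ] [ 0.61  -0.116] c [ 0.683 -0.078]
C [386 190  36  13 159] len 0.143 ends [ 0.308 -0.388] [ 0.359 -0.254] c [ 0.323 -0.329]
A [314 242  60  25 464] len 0.203 ends [ 0.622 -0.232] [ 0.447 -0.336] c [ 0.546 -0.285]
B [356 212  36  15 177] len 0.147 ends [ 0.731 -0.038] [ 0.606 -0.118] c [ 0.681 -0.081]
C [254 252  29  30 252] len 0.147 ends [ 0.363 -0.257] [ 0.303 -0.391] c [ 0.321 -0.334]
nut [[0.604 0.061 0.01 ]] [[0.607 0.039 0.01 ]]
```

View pics/1.png

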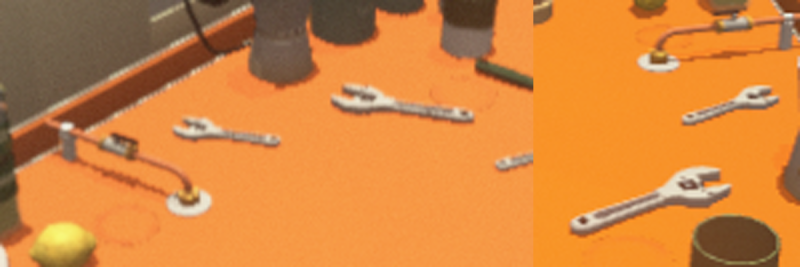

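Picture: the big wrench (crop (400,100)) measures 200 mm against 145 mm for the two others at crop (225,130) and (515,160), so A is the one. The nut is at crop (188,195). I'll go over A for a close look with the wrist camera.

```bash
cat >> h.py <<'E'
def rel(p,yaw,rot=None):
    "row (tool shift, turn) from present measured pose to point p, tool down at yaw"
    s=robot.read_state(); r=R.from_euler("xyz",s["tool_rot"],degrees=True)
    t=R.from_euler("xyz",[180,0,yaw],degrees=True)
    sh=r.inv().apply(np.array(p)-s["tool_pos"]); rv=(r.inv()*t).as_rotvec(degrees=True)
    print("t %.2f"%s["t"],"pos",s["tool_pos"].round(4),"rot",s["tool_rot"].round(2),"j7 %.0f"%s["joint_pos"][6],"F",s["ft_force"].round(1),"| ROW",sh.round(4),rv.round(2))
E
python3 - <<'E'
from h import *
rel([.54,-.286,.15],28.6)
E
```

```text
t 0.25 pos [ 0.2088 -0.5356  0.2311] rot [-179.97    0.     21.3 ] j7 -4 F [-0.8  0.3 -0.3] | ROW [ 0.3992 -0.1122  0.0811] [-0.03  0.   -7.3 ]
```

Request:
drive_tool --motion "0.2 -0.056 0.02 0 0 -3.6;0.399 -0.112 0.081 0 0 -7.3;0.399 -0.112 0.081 0 0 -7.3;0.399 -0.112 0.081 0 0 -7.3;0.399 -0.112 0.081 0 0 -7.3;0.399 -0.112 0.081 0 0 -7.3;0.399 -0.112 0.081 0 0 -7.3;0.399 -0.112 0.081 0 0 -7.3;0.399 -0.112 0.081 0 0 -7.3;0.399 -0.112 0.081 0 0 -7.3;0.399 -0.112 0.081 0 0 -7.3;0.399 -0.112 0.081 0 0 -7.3" --jaw -0.2

```text
t: 1.25
tool_pos: [0.5418, -0.2835, 0.1492]
tool_rot: [-179.9, -0.0, 28.8]
ft_force: [-0.6, -0.9, 0.1]
width: 0.0511
grasp_force: 0.0
```

Request:
drive_tool --motion "0 0 0 0 0 0;0 0 0 0 0 0;0 0 0 0 0 0"

```text
t: 1.5
tool_pos: [0.5393, -0.2875, 0.1506]
tool_rot: [180.0, 0.0, 28.5]
ft_force: [0.4, 0.0, -0.5]
width: 0.0513
grasp_force: 0.0
```

Run:
```python
from h import *
rel([.54,-.286,.15],28.6)
w=cam("wrist"); save("2.png",w["image"]); print(w["T"].round(3).tolist())
```

```text
t 1.50 pos [ 0.5393 -0.2875  0.1506] rot [1.7998e+02 1.0000e-02 2.8510e+01] j7 -36 F [ 0.4  0.  -0.5] | ROW [ 0.0013 -0.0009  0.0006] [ 0.02  0.01 -0.09]
[[0.476, 0.833, 0.28, 0.612], [-0.879, 0.451, 0.153, -0.248], [0.001, -0.319, 0.948, 0.292], [0.0, 0.0, 0.0, 1.0]]
```

View pics/2.png

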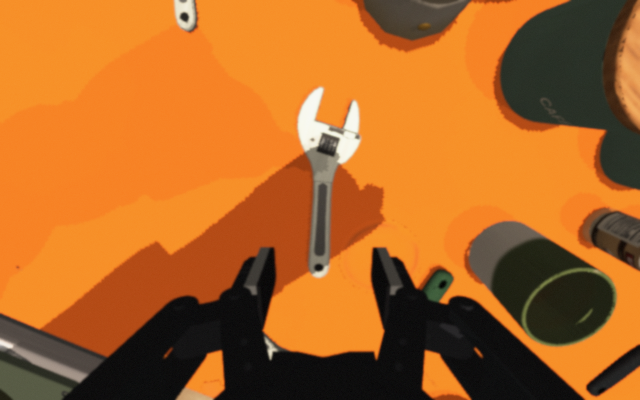

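The wrist picture shows the big wrench. Its mouth points up with tips at (320,90) and (354,102), the worm is at (327,145) right of centre, and the handle end is at (318,268), so it lies face up. Next I'll fit the handle line and take a rectified view of the head.

```bash
cat >> h.py <<'E'
def ortho(d,o,yaw,z,x0,x1,y0,y1,s):
    "top view at height z in the frame (o,yaw): image up = +x, left = +y, s px/m"
    X,Y=np.meshgrid(np.arange(x1,x0,-1/s),np.arange(y1,y0,-1/s),indexing="ij")
    c,n=np.cos(np.radians(yaw)),np.sin(np.radians(yaw))
    P=np.stack([o[0]+c*X-n*Y,o[1]+n*X+c*Y,np.full_like(X,z)],-1)
    uv=proj(d,P.reshape(-1,3)).reshape(X.shape+(2,)).astype(np.float32)
    return cv2.remap(d["image"],uv[...,0],uv[...,1],cv2.INTER_CUBIC)
E
python3 - <<'E'
from h import *
w=cam("wrist"); hsv=cv2.cvtColor(w["image"],cv2.COLOR_RGB2HSV)
m=np.zeros((400,640),np.uint8); m[75:285,285:375]=(hsv[75:285,285:375,1]<110)*255
n,l,st,ce=cv2.connectedComponentsWithStats(m); i=1+st[1:,4].argmax(); print(st[i])
# handle edges: rows 190..255
L=[];Rr=[]
for v in range(188,256):
    xs=np.where(l[v]==i)[0]
    if len(xs): L.append((xs.min()-.5,v));Rr.append((xs.max()+.5,v))
A=onz(w,L,.0115);B=onz(w,Rr,.0115)
def fit(P): 
    vx,vy,x,y=cv2.fitLine(P[:,:2].astype(np.float32),cv2.DIST_HUBER,0,.01,.01).ravel(); s=np.sign(vx); return np.array([vx,vy])*s,np.array([x,y])
(da,pa),(db,pb)=fit(A),fit(B); print("dirs",[np.degrees(np.arctan2(*d[::-1])).round(2) for d in(da,db)],"width",np.linalg.norm(A[:,:2]-B[:,:2],axis=1)[[0,20,40,60]].round(4))
d=da+db; d/=np.linalg.norm(d); mid=(pa+pb)/2; yaw=np.degrees(np.arctan2(d[1],d[0]))-15
ys,xs=np.where(l==i); P=onz(w,np.c_[xs,ys],.0115)[:,:2]; s=(P-mid)@d; end=mid+d*s.min()
print("mid",mid.round(4),"yaw",yaw.round(2),"end",end.round(4),"tip reach",np.ptp(s).round(4))
# first origin guess: worm hole centroid
wp=onz(w,[(327,145)],.013)[0,:2]; c,n_=np.cos(np.radians(yaw)),np.sin(np.radians(yaw)); Rm=np.array([[c,-n_],[n_,c]])
o=wp-Rm@[-.0325,-.0065]; print("origin by worm",o.round(4), "line offset of balance", ((o+Rm@[-.076,-.015]-mid)@[-d[1],d[0]]).round(4))
im=ortho(w,o,yaw,.014,-.06,.025,-.045,.04,6000)
for k in range(-4,3): # 10mm grid ticks
    r=int((.025-k*.01)*6000); cv2.line(im,(0,r),(8 if k else 40,r),(0,0,255),1)
    q=int((.04-k*.01)*6000); cv2.line(im,(q,0),(q,8 if k else 40),(0,0,255),1)
save("3.png",im); print(im.shape)
E
```

```text
[ 297   87   64  191 5087]
dirs [np.float32(24.01), np.float32(27.77)] width [0.0178 0.0182 0.0186 0.0212]
mid [ 0.5008 -0.3052] yaw 10.89 end [ 0.4471 -0.3313] tip reach 0.1957
origin by worm [ 0.6092 -0.2579] line offset of balance 0.0004
(510, 510, 3)
```

View pics/3.png

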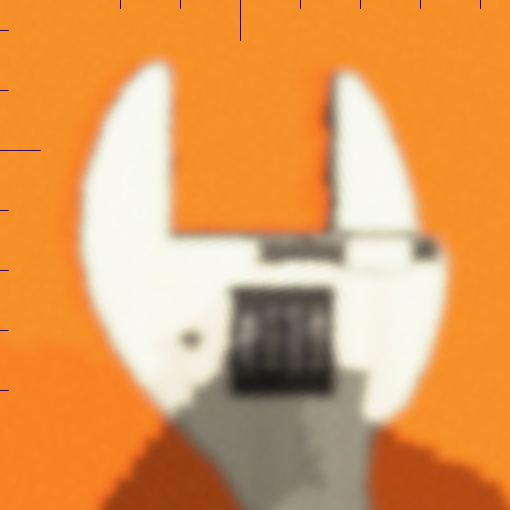

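Crop at 6 px/mm: fixed jaw face at column 173 (y +11 mm), throat at row 235 (x -14 mm), worm at (283,342). Correcting by about 1 mm gives origin (0.610, -0.2586), yaw about 10.5° and opening 26.3 mm. I'll grasp at the balance point with tool yaw 25.5°.

Request:
drive_tool --motion "-0.001 -0.001 0.04 0 0 3;-0.001 -0.001 0.08 0 0 3;-0.001 -0.001 0.12 0 0 3;-0.001 -0.001 0.14 0 0 3;-0.001 -0.001 0.147 0 0 3;-0.001 -0.001 0.147 0 0 3;-0.001 -0.001 0.147 0 0 3;-0.001 -0.001 0.147 0 0 3"

```text
t: 2.27
tool_pos: [0.5394, -0.2866, 0.0051]
tool_rot: [179.9, -0.1, 25.6]
ft_force: [-0.0, 0.0, 0.4]
width: 0.0511
grasp_force: 0.0
```

Request:
drive_tool --motion "0 0 0 0 0 0;0 0 0 0 0 0;0 0 0 0 0 0;0 0 0 0 0 0;0 0 0 0 0 0;0 0 0 0 0 0;0 0 0 0 0 0" --jaw 1 --grip_force 60

```text
t: 2.85
tool_pos: [0.539, -0.2862, 0.0044]
tool_rot: [179.9, -0.0, 25.6]
ft_force: [-2.4, 1.2, 14.2]
width: 0.017
grasp_force: 58.7
```

Request:
drive_tool --motion "0 0 -0.015 0 0 0;0 0 -0.04 0 0 0;0.007 -0.026 -0.06 0 0 2;0.018 -0.062 -0.08 0 0 4;0.027 -0.097 -0.095 0 0 6;0.037 -0.132 -0.095 0 0 8;0.047 -0.167 -0.095 0 0 10;0.057 -0.202 -0.095 0 0 10.6;0.068 -0.237 -0.095 0 0 10.6;0.078 -0.272 -0.095 0 0 10.6;0.085 -0.3 -0.095 0 0 10.6;0.089 -0.313 -0.095 0 0 10.6"

```text
t: 3.85
tool_pos: [0.4826, 0.0388, 0.0985]
tool_rot: [-179.9, 0.0, 15.2]
ft_force: [-0.6, -0.4, -2.8]
width: 0.0169
grasp_force: 60.1
```

Request:
drive_tool --motion "0 0 0 0 0 0;0 0 0 0 0 0;0 0 0 0 0 0;0 0 0 0 0 0"

```text
t: 4.18
tool_pos: [0.4838, 0.0337, 0.0984]
tool_rot: [180.0, -0.0, 14.9]
ft_force: [0.5, 0.3, -3.5]
width: 0.0168
grasp_force: 60.1
```

Run:
```python
from h import *
rel([.484,.035,.1],15)
w=cam("wrist"); save("4.png",w["image"]); np.save("w4",w,allow_pickle=True)
```

```text
t 4.18 pos [0.4838 0.0337 0.0984] rot [ 1.7998e+02 -1.0000e-02  1.4920e+01] j7 -68 F [ 0.5  0.3 -3.5] | ROW [ 0.0006 -0.0012 -0.0016] [ 0.02 -0.01 -0.08]
```

View pics/4.png

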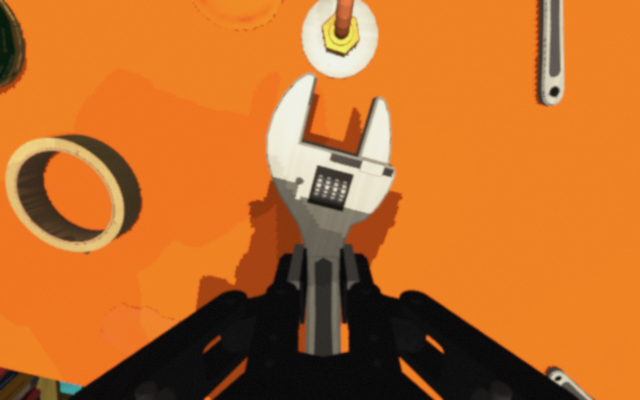

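The picture shows the wrench held straight, mouth up. The flange with the yellow nut is at (341,37), the tape at (73,193), and the small wrench's handle at (551,60). Now I'll measure the nut's pose and the wrench's pose in the hand.

Run:
```python
from h import *
w=np.load("w4.npy",allow_pickle=True).item(); hsv=cv2.cvtColor(w["image"],cv2.COLOR_RGB2HSV)
print("nut hsv",hsv[47,340],hsv[37,352],"flange",hsv[60,330],"pipe",hsv[15,344],"top",hsv[200,100])
H,S,V=[hsv[...,k].astype(int) for k in range(3)]
box=np.zeros((400,640),bool); box[0:82,295:385]=1
fl=(box&(S<90)&(V>80)); fl[70:,:][:, :325]=0
pts=np.argwhere(fl)[:,::-1]; hull=cv2.convexHull(pts.astype(np.int32)).reshape(-1,2)
P=onz(w,hull,.003)[:,:2]; (c,r)=cv2.minEnclosingCircle(P.astype(np.float32)); print("flange",np.round(c,4),"r",round(r,4)); print(P.min(0).round(4),P.max(0).round(4))
nm=(box&(H>20)&(H<36)&(S>110)); n,l,st,ce=cv2.connectedComponentsWithStats(nm.astype(np.uint8)); i=1+st[1:,4].argmax(); print("nut",st[i],ce[i],onz(w,[ce[i]],.0165).round(4))
c=np.array(c)
a=ortho(w,c,0,.0165,-.03,.03,-.03,.03,6500)
o=[.5589,.0476]; b=ortho(w,o,-.2,.107,-.045,.02,-.04,.035,5300)
for im,x1,y1,s in((a,.03,.03,6500),(b,.02,.035,5300)):
    for k in range(-4,4):
        q=int((x1-k*.01)*s); cv2.line(im,(0,q),(8 if k else 30,q),(0,0,255),1)
        q=int((y1-k*.01)*s); cv2.line(im,(q,0),(q,8 if k else 30),(0,0,255),1)
h=max(a.shape[0],b.shape[0]); f=lambda im:cv2.copyMakeBorder(im,0,h-im.shape[0],0,0,cv2.BORDER_CONSTANT)
im=np.hstack([f(a),f(b)]);save("5.png",im);print(a.shape,b.shape,im.shape)
```

```text
nut hsv [ 30 148 236] [ 26 162 233] flange [ 33  10 241] pipe [ 10 180 207] top [ 12 219 239]
flange [0.6087 0.0548] r 0.0275
[0.5813 0.0277] [0.6349 0.0818]
nut [323  17  36  37 747] [339.87416332  36.46854083] [[0.6064 0.0545 0.0165]]
(390, 390, 3) (345, 398, 3) (390, 788, 3)
```

View pics/5.png

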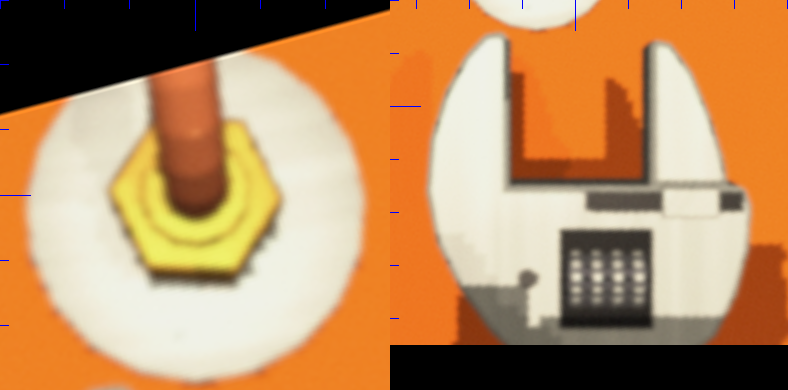

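Left half of the picture (6.5 px/mm): hex corners at (110,188) and (281,197), lower flat (152,266) to (240,270). That gives the nut centre at (0.609, 0.0547) and nut yaw about 27°. Right half: fixed jaw at column 507 and worm at (607,279), so the wrench sits as predicted, 0.7 mm to the left. Moving to a low standoff 36 mm behind the nut.

Request:
drive_tool --motion "0.005 0.012 0 0 0 -7;0.01 0.025 0 0 0 -14;0.016 0.038 0 0 0 -21;0.021 0.05 0.005 0 0 -27.4;0.021 0.05 0.03 0 0 -27.4;0.021 0.05 0.055 0 0 -27.4;0.021 0.05 0.075 0 0 -27.4;0.021 0.05 0.084 0 0 -27.4;0.021 0.05 0.084 0 0 -27.4;0.021 0.05 0.084 0 0 -27.4;0.021 0.05 0.084 0 0 -27.4"

```text
t: 5.15
tool_pos: [0.5173, -0.0083, 0.0154]
tool_rot: [180.0, -0.1, 42.4]
ft_force: [0.3, 0.2, -3.7]
width: 0.0167
grasp_force: 60.0
```

Run:
```python
from h import *
rel([.5171,-.0093,.014],42.3)
w=cam("wrist"); s=robot.read_state(); w["s"]=s; np.save("w5",w,allow_pickle=True)
y=np.radians(s["tool_rot"][2]); c,n=np.cos(y),np.sin(y); o=s["tool_pos"][:2]+[c*.0763+n*.0052,n*.0763-c*.0052]; yaw=s["tool_rot"][2]-15.1
print("pred origin",o.round(4),yaw, "cam z",w["T"][2,3])
top=s["tool_pos"][2]-.0044+.013
im=ortho(w,o,yaw,.0165,-.045,.06,-.04,.04,5600); print(top)
for k in range(-4,6):
    q=int((.06-k*.01)*5600); cv2.line(im,(0,q),(8 if k else 30,q),(0,0,255),1)
    q=int((.04-k*.01)*5600); cv2.line(im,(q,0),(q,8 if k else 30),(0,0,255),1)
save("6.png",im);print(im.shape)
```

```text
t 5.15 pos [ 0.5173 -0.0083  0.0154] rot [ 1.7995e+02 -6.0000e-02  4.2380e+01] j7 -49 F [ 0.3  0.2 -3.7] | ROW [-0.0008  0.0006  0.0014] [ 0.05 -0.06  0.08]
pred origin [0.5773 0.0394] 27.29101587158987 cam z 0.15719605268906892
0.02406967229900054
(588, 448, 3)
```

View pics/6.png

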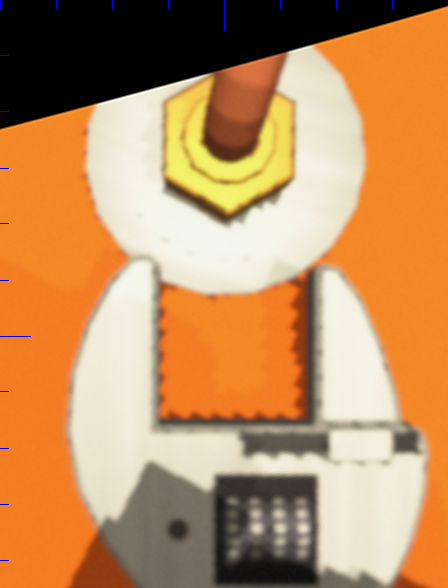

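Picture (5.6 px/mm, wrench frame): nut centre at (229,138) with its side flats vertical at columns 165 and 294, so the yaw is right. The mouth runs from column 157 to 316, and the wrench needs about 0.75 mm to the left. Lowering, settling, then sliding in.

Request:
drive_tool --motion "0 0 0.003 0 0 0;0 0 0.005 0 0 0;0 0 0.005 0 0 0;0 0 0.005 0 0 0"

```text
t: 5.53
tool_pos: [0.5168, -0.0081, 0.0094]
tool_rot: [-180.0, -0.0, 42.4]
ft_force: [-0.3, -0.2, -2.8]
width: 0.0169
grasp_force: 60.1
```

Run:
```python
from h import *
rel([.5163,-.0080,.0094],42.4)
rel([.5483,.0085,.0094],42.4)
```

```text
t 5.53 pos [ 0.5168 -0.0081  0.0094] rot [-180.    -0.    42.4] j7 -49 F [-0.3 -0.2 -2.8] | ROW [-0.0003 -0.0004 -0.    ] [-0. -0.  0.]
t 5.53 pos [ 0.5168 -0.0081  0.0094] rot [-180.    -0.    42.4] j7 -49 F [-0.3 -0.2 -2.8] | ROW [ 0.0344  0.009  -0.    ] [-0. -0.  0.]
```

Request:
drive_tool --motion "0.003 0.0006 0 0 0 0;0.007 0.0016 0 0 0 0;0.011 0.0027 0 0 0 0;0.015 0.0038 0 0 0 0;0.019 0.0049 0 0 0 0;0.022 0.0057 0 0 0 0;0.025 0.0065 0 0 0 0;0.025 0.0065 0 0 0 0"

```text
t: 6.2
tool_pos: [0.5402, 0.0043, 0.0093]
tool_rot: [180.0, -0.0, 42.4]
ft_force: [0.3, -0.5, -2.7]
width: 0.0168
grasp_force: 60.1
```

Request:
drive_tool --motion "0.002 0.0005 0 0 0 0;0.004 0.001 0 0 0 0;0.006 0.0016 0 0 0 0;0.008 0.0021 0 0 0 0;0.0094 0.0025 0 0 0 0;0.0094 0.0025 0 0 0 0;0.0094 0.0025 0 0 0 0"

```text
t: 6.78
tool_pos: [0.5483, 0.0084, 0.0093]
tool_rot: [-180.0, 0.0, 42.4]
ft_force: [-0.2, 0.7, -2.8]
width: 0.0168
grasp_force: 60.1
```

Run:
```python
from h import *
rel([.5483,.0085,.0094],42.4)
w=cam("wrist"); s=robot.read_state()
y=np.radians(s["tool_rot"][2]); c,n=np.cos(y),np.sin(y); o=s["tool_pos"][:2]+[c*.0763+n*.0052,n*.0763-c*.0052]; yaw=s["tool_rot"][2]-15.1
im=ortho(w,o,yaw,.0175,-.05,.03,-.04,.04,6500)
for k in range(-4,6):
    q=int((.03-k*.01)*6500); cv2.line(im,(0,q),(8 if k else 30,q),(0,0,255),1)
    q=int((.04-k*.01)*6500); cv2.line(im,(q,0),(q,8 if k else 30),(0,0,255),1)
save("7.png",im);print(im.shape,o.round(4))
```

```text
t 6.78 pos [0.5483 0.0084 0.0093] rot [-179.99    0.     42.4 ] j7 -50 F [-0.2  0.7 -2.8] | ROW [ 0.0001 -0.     -0.0001] [-0.01  0.    0.  ]
(520, 520, 3) [0.608 0.056]
```

View pics/7.png

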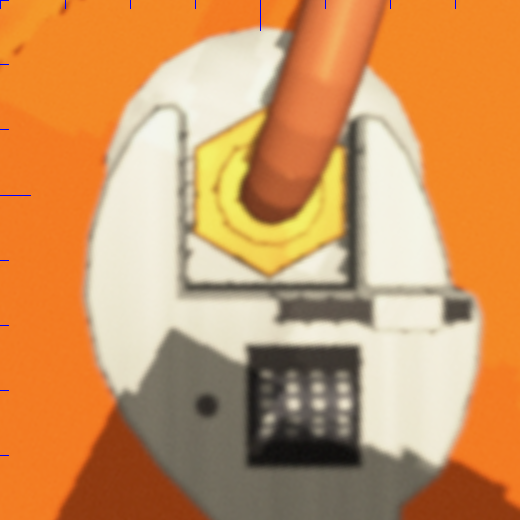

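Picture: the nut (columns 195–346) sits centred between the jaws (183–357), throat at row 288, nut corner at row 275. I'll bring the fixed jaw and the throat nearly up to the nut, set the wrench down on the flange, release, and rise.

Request:
drive_tool --motion "0.0002 0.0007 0 0 0 0;0.0005 0.0014 0 0 0 0;0.0005 0.0014 0.001 0 0 0;0.0005 0.0014 0.002 0 0 0;0.0005 0.0014 0.002 0 0 0;0.0005 0.0014 0.002 0 0 0"

```text
t: 7.33
tool_pos: [0.5496, 0.0077, 0.0073]
tool_rot: [-180.0, -0.0, 42.4]
ft_force: [0.2, -0.9, -1.8]
width: 0.0171
grasp_force: 60.3
```

Request:
drive_tool --motion "0 0 0 0 0 0;0 0 0 0 0 0;0 0 0 0 0 0;0 0 0 0 0 0" --jaw 0.2

```text
t: 7.67
tool_pos: [0.5497, 0.0077, 0.0074]
tool_rot: [180.0, -0.0, 42.4]
ft_force: [-0.1, -0.6, 0.2]
width: 0.0342
grasp_force: 0.0
```

Request:
drive_tool --motion "0 0 -0.02 0 0 0;0 0 -0.05 0 0 0;0 0 -0.05 0 0 0;0 0 -0.05 0 0 0;0 0 -0.05 0 0 0"

```text
t: 8.08
tool_pos: [0.5495, 0.0078, 0.0571]
tool_rot: [-180.0, -0.0, 42.4]
ft_force: [0.5, -0.5, 0.5]
width: 0.0339
grasp_force: 0.0
```

```bash
cat >> h.py <<'E'
def edges(d,o,yaw,z,s=6500):
    im=ortho(d,o,yaw,z,-.05,.03,-.04,.04,s); hsv=cv2.cvtColor(im,cv2.COLOR_RGB2HSV).astype(int)
    y=(hsv[...,0]>19)&(hsv[...,0]<36)&(hsv[...,1]>110); 
    out=[]
    for x in np.arange(-.006,.0041,.002):
        r=int((.03-x)*s); c=np.where(y[r])[0]; c=c[abs(c-260)<110]
        out.append((round((.04-c.min()/s)*1e3,2),round((.04-c.max()/s)*1e3,2)) if len(c) else None)
    return im,out
E
python3 - <<'E'
from h import *
o=np.array([.6093,.0553]); c,n=np.cos(np.radians(27.3)),np.sin(np.radians(27.3)); Rm=np.array([[c,-n],[n,c]])
p=o+Rm@[-.0405,-.0065]; print(p.round(4)); rel([*p,.06],27.3)
E
```

```text
[0.5763 0.0309]
t 8.08 pos [0.5495 0.0078 0.0571] rot [-179.99   -0.     42.41] j7 -50 F [ 0.5 -0.5  0.5] | ROW [ 0.0354  0.0009 -0.0029] [-1.000e-02 -0.000e+00  1.511e+01]
```

Request:
drive_tool --motion "0.012 0 0 0 0 7;0.024 0.001 0 0 0 15.1;0.035 0.001 0.01 0 0 15.1;0.035 0.001 0.025 0 0 15.1;0.035 0.001 0.032 0 0 15.1;0.035 0.001 0.032 0 0 15.1;0.035 0.001 0.032 0 0 15.1" --jaw 1 --grip_force 20

```text
t: 8.67
tool_pos: [0.5756, 0.0302, 0.0249]
tool_rot: [-180.0, 0.1, 27.3]
ft_force: [-0.5, -0.2, -0.3]
width: 0.0002
grasp_force: 0.0
```

Run:
```python
from h import *
rel([.5763,.0309,.021],27.3)
w=cam("wrist"); 
im,e=edges(w,[.6093,.0553],27.3,.0175); save("8.png",im); print(e)
```

```text
t 8.67 pos [0.5756 0.0302 0.0249] rot [-1.7998e+02  7.0000e-02  2.7290e+01] j7 -61 F [-0.5 -0.2 -0.3] | ROW [ 0.0009 -0.0003  0.0039] [-0.02  0.07 -0.01]
[(np.float64(-6.92), np.float64(-9.85)), (np.float64(-5.69), np.float64(-11.23)), (np.float64(-6.77), np.float64(-11.38)), (np.float64(-7.54), np.float64(-11.54)), (np.float64(-8.62), np.float64(-11.85)), (np.float64(-8.92), np.float64(-11.85))]
```

View pics/8.png

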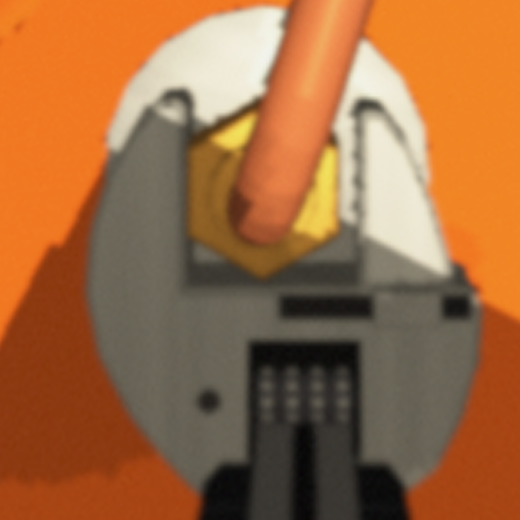

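Picture: nut's left flat lies against the fixed jaw (column 190), with a 17 px (2.6 mm) gap to the movable jaw (338 to 355). The closed tips (centre column 304) are lined up with the worm (column 303). Next, press down gently.

Request:
drive_tool --motion "0.0008 -0.0003 0.003 0 0 0;0.0008 -0.0003 0.005 0 0 0;0.0008 -0.0003 0.006 0 0 0;0.0008 -0.0003 0.0065 0 0 0;0.0008 -0.0003 0.0065 0 0 0"

```text
t: 9.13
tool_pos: [0.5767, 0.0312, 0.0188]
tool_rot: [-180.0, 0.0, 27.3]
ft_force: [-0.3, -0.1, 0.0]
width: 0.0002
grasp_force: 0.0
```

Request:
drive_tool --motion "0 0 0.0005 0 0 0;0 0 0.0005 0 0 0"

```text
t: 9.3
tool_pos: [0.5768, 0.0312, 0.0185]
tool_rot: [180.0, -0.0, 27.3]
ft_force: [-1.7, 0.6, 2.6]
width: 0.0
grasp_force: 1.5
```

Request:
drive_tool --motion "0 0 0.0005 0 0 0;0 0 0.0005 0 0 0;0 0 0.0005 0 0 0"

```text
t: 9.55
tool_pos: [0.577, 0.0313, 0.0183]
tool_rot: [180.0, -0.0, 27.3]
ft_force: [-1.5, -0.0, 8.1]
width: 0.0002
grasp_force: 4.4
```

Request:
drive_tool --motion "0 0 0.0005 0 0 0;0 0 0.0005 0 0 0;0.003 0 0.0005 0 0 0;0.006 0 0.0005 0 0 0;0.009 0 0.0005 0 0 0;0.012 0 0.0005 0 0 0;0.015 0 0.0005 0 0 0;0.018 0 0.0005 0 0 0;0.02 0 0.0005 0 0 0"

```text
t: 10.3
tool_pos: [0.5947, 0.0406, 0.0174]
tool_rot: [-180.0, -0.0, 27.3]
ft_force: [-0.3, 0.2, -0.3]
width: -0.0001
grasp_force: 0.0
```

Run:
```python
from h import *
rel([.577,.0313,.018],27.3)
w=cam("wrist"); im,e=edges(w,[.6093,.0553],27.3,.0175); save("n1.png",im)
# movable jaw inner face: bright->dark transition right of the nut, at rows x=+2..+8 mm
g=cv2.cvtColor(im,cv2.COLOR_RGB2HSV)
for x in(.004,.006,.008,.010):
    r=int((.03-x)*6500); print(x,[tuple(int(v) for v in g[r,c]) for c in range(330,375,3)])
```

```text
t 10.30 pos [0.5947 0.0406 0.0174] rot [-1.800e+02 -2.000e-02  2.731e+01] j7 -62 F [-0.3  0.2 -0.3] | ROW [-0.02    0.0001 -0.0006] [-0.   -0.02  0.01]
0.004 [(12, 184, 118), (14, 175, 112), (15, 152, 104), (17, 107, 100), (19, 67, 103), (21, 51, 106), (23, 46, 100), (21, 45, 91), (22, 46, 84), (23, 47, 87), (21, 46, 94), (20, 45, 101), (23, 44, 104), (22, 46, 106), (21, 47, 108)]
0.006 [(10, 180, 193), (10, 179, 165), (11, 159, 130), (13, 109, 110), (18, 63, 106), (20, 50, 107), (22, 46, 99), (21, 49, 88), (19, 44, 82), (21, 47, 87), (21, 46, 95), (22, 45, 102), (22, 46, 106), (21, 46, 111), (21, 45, 119)]
0.008 [(10, 177, 223), (10, 179, 210), (10, 173, 184), (10, 147, 153), (11, 100, 127), (16, 60, 107), (19, 46, 94), (21, 48, 85), (20, 47, 82), (23, 45, 90), (22, 46, 100), (22, 44, 111), (23, 43, 120), (20, 44, 127), (23, 43, 130)]
0.01 [(11, 174, 233), (10, 176, 229), (10, 179, 218), (10, 177, 199), (9, 163, 172), (10, 128, 139), (13, 84, 112), (17, 55, 92), (21, 48, 90), (23, 47, 98), (20, 49, 109), (21, 51, 121), (22, 45, 129), (22, 43, 132), (21, 44, 133)]
```

```bash
cat >> h.py <<'E'
def gap(im,s=6500):
    "columns: nut right edge (S falls below 100) and movable jaw face (darkest V), mm of y"
    hsv=cv2.cvtColor(cv2.GaussianBlur(im,(3,3),0),cv2.COLOR_RGB2HSV).astype(int); o=[]
    for x in np.arange(-.008,.0111,.002):
        r=int((.03-x)*s); v=hsv[r,325:375,2]; sa=hsv[r,325:375,1]; k=np.where(sa<100)[0]
        o.append((round(x*1e3),325+(k[0] if len(k) else -1),325+int(v.argmin())))
    return o
E
python3 - <<'E'
from h import *
for n in("8","n1"): print(gap(cv2.cvtColor(cv2.imread(f"pics/{n}.png"),cv2.COLOR_BGR2RGB)))
E
```

```text
[(-8, np.int64(325), 357), (-6, np.int64(341), 353), (-4, np.int64(341), 342), (-2, np.int64(339), 357), (0, np.int64(339), 358), (2, np.int64(339), 357), (4, np.int64(339), 359), (6, np.int64(339), 357), (8, np.int64(337), 333), (10, np.int64(333), 358)]
[(-8, np.int64(325), 351), (-6, np.int64(338), 353), (-4, np.int64(339), 354), (-2, np.int64(340), 353), (0, np.int64(339), 353), (2, np.int64(340), 354), (4, np.int64(340), 354), (6, np.int64(340), 353), (8, np.int64(343), 353), (10, np.int64(348), 353)]
```

Request:
drive_tool --motion "0 0 -0.008 0 0 0;-0.01 0 -0.01 0 0 0;-0.021 0 -0.008 0 0 0;-0.021 0 -0.003 0 0 0;-0.021 0 -0.0015 0 0 0;-0.021 0 -0.0015 0 0 0"

```text
t: 10.85
tool_pos: [0.576, 0.0309, 0.0186]
tool_rot: [-180.0, 0.0, 27.3]
ft_force: [0.0, -0.5, 0.4]
width: -0.0002
grasp_force: 0.1
```

Request:
drive_tool --motion "0 0 0.0007 0 0 0;0 0 0.0013 0 0 0;0 0 0.0013 0 0 0;0.003 0 0.0013 0 0 0;0.006 0 0.0013 0 0 0;0.009 0 0.0013 0 0 0;0.012 0 0.0013 0 0 0;0.015 0 0.0013 0 0 0;0.017 0 0.0013 0 0 0"

```text
t: 11.6
tool_pos: [0.5915, 0.0389, 0.018]
tool_rot: [180.0, -0.0, 27.3]
ft_force: [-0.3, -0.0, 4.2]
width: -0.0004
grasp_force: 1.8
```

Request:
drive_tool --motion "0 0 -0.006 0 0 0;-0.01 0 -0.008 0 0 0;-0.019 0 -0.006 0 0 0;-0.019 0 -0.002 0 0 0;-0.019 0 0 0 0 0;-0.019 0 0.0003 0 0 0;-0.016 0 0.0003 0 0 0;-0.013 0 0.0003 0 0 0"

```text
t: 12.27
tool_pos: [0.5801, 0.0328, 0.018]
tool_rot: [180.0, -0.0, 27.3]
ft_force: [-3.6, -0.2, 18.2]
width: 0.0001
grasp_force: 9.2
```

Request:
drive_tool --motion "0.003 0 0 0 0 0;0.006 0 0 0 0 0;0.009 0 0 0 0 0;0.0115 0 0 0 0 0"

```text
t: 12.6
tool_pos: [0.5907, 0.0384, 0.018]
tool_rot: [180.0, -0.1, 27.3]
ft_force: [-1.2, 0.3, 11.0]
width: -0.0001
grasp_force: 5.2
```

Run:
```python
from h import *
w=cam("wrist"); im,e=edges(w,[.6093,.0553],27.3,.0175); save("n2.png",im); print(gap(im)); rel([.5765,.0312,.0188],27.3)
```

```text
[(-8, np.int64(325), 341), (-6, np.int64(339), 341), (-4, np.int64(340), 341), (-2, np.int64(340), 341), (0, np.int64(340), 342), (2, np.int64(341), 342), (4, np.int64(341), 342), (6, np.int64(341), 342), (8, np.int64(342), 344), (10, np.int64(345), 346)]
t 12.65 pos [0.5911 0.0387 0.0178] rot [ 1.7997e+02 -1.1000e-01  2.7330e+01] j7 -62 F [ 0.2  0.  10.7] | ROW [-0.0164 -0.0001 -0.001 ] [ 0.03 -0.11  0.03]
```

Request:
drive_tool --motion "0 0 -0.006 0 0 0;-0.009 0 -0.008 0 0 0;-0.0175 0 -0.006 0 0 0;-0.0175 0 -0.002 0 0 0;-0.0175 0 -0.0003 0 0 0;-0.0175 0 -0.0002 0 0 0;-0.0145 0 -0.0002 0 0 0;-0.0115 0 -0.0002 0 0 0;-0.0085 0 -0.0002 0 0 0"

```text
t: 13.4
tool_pos: [0.583, 0.0344, 0.018]
tool_rot: [180.0, -0.1, 27.3]
ft_force: [-3.3, -0.6, 17.8]
width: 0.0002
grasp_force: 8.9
```

Request:
drive_tool --motion "0.003 0 0 0 0 0;0.006 0 0 0 0 0;0.0085 0 0 0 0 0"

```text
t: 13.65
tool_pos: [0.5907, 0.0384, 0.018]
tool_rot: [180.0, -0.1, 27.3]
ft_force: [-1.2, -0.2, 11.1]
width: -0.0001
grasp_force: 5.0
```

Run:
```python
from h import *
w=cam("wrist"); im,e=edges(w,[.6093,.0553],27.3,.0175); save("n3.png",im); print(gap(im)); rel([.5765,.0312,.0188],27.3)
```

```text
[(-8, np.int64(325), 338), (-6, np.int64(339), 339), (-4, np.int64(340), 340), (-2, np.int64(340), 341), (0, np.int64(340), 341), (2, np.int64(340), 340), (4, np.int64(341), 341), (6, np.int64(341), 341), (8, np.int64(341), 343), (10, np.int64(345), 345)]
t 13.70 pos [0.591  0.0386 0.0179] rot [ 1.7998e+02 -9.0000e-02  2.7330e+01] j7 -62 F [ 0.1 -1.5 10.9] | ROW [-0.0163 -0.0001 -0.001 ] [ 0.02 -0.09  0.03]
```

Request:
drive_tool --motion "0 0 -0.006 0 0 0;-0.009 0 -0.008 0 0 0;-0.0175 0 -0.006 0 0 0;-0.0175 0 -0.002 0 0 0;-0.0175 0 -0.0003 0 0 0;-0.0175 0 -0.0002 0 0 0;-0.0145 0 -0.0002 0 0 0;-0.0115 0 -0.0002 0 0 0;-0.0085 0 -0.0002 0 0 0"

```text
t: 14.45
tool_pos: [0.5829, 0.0343, 0.0181]
tool_rot: [180.0, -0.0, 27.3]
ft_force: [-4.1, -2.5, 16.2]
width: 0.0005
grasp_force: 8.1
```

Request:
drive_tool --motion "0.003 0 0 0 0 0;0.006 0 0 0 0 0;0.008 0 0 0 0 0"

```text
t: 14.7
tool_pos: [0.5899, 0.038, 0.0181]
tool_rot: [180.0, -0.0, 27.3]
ft_force: [-3.4, -2.4, 13.5]
width: 0.0002
grasp_force: 6.8
```

Request:
drive_tool --motion "0 0 -0.01 0 0 0;0 0 -0.03 0 0 0;-0.02 0 -0.05 0 0 0;-0.02 0 -0.05 0 0 0;-0.02 0 -0.05 0 0 0"

```text
t: 15.12
tool_pos: [0.5719, 0.0286, 0.0687]
tool_rot: [180.0, -0.1, 27.3]
ft_force: [1.0, -0.5, -0.5]
width: 0.0003
grasp_force: 0.0
```

Run:
```python
from h import *
w=cam("wrist"); o=np.array([.6093,.0553]);im,e=edges(w,o,27.3,.0175); save("n4.png",im); print(gap(im))
hsv=cv2.cvtColor(im,cv2.COLOR_RGB2HSV)
for x in(-.004,.0,.004):
    r=int((.03-x)*6500); print(x,[tuple(int(q) for q in hsv[r,c]) for c in range(176,212,3)])
c,n=np.cos(np.radians(27.3)),np.sin(np.radians(27.3)); Rm=np.array([[c,-n],[n,c]])
# handle edges near wrench_handle
big=ortho(w,o,42.3,.010,-.19,-.05,-.045,.045,3000); save("n4h.png",big)
h2=cv2.cvtColor(big,cv2.COLOR_RGB2HSV)
for d in(.08,.09,.1,.11,.12,.13,.14,.15):
    r=int((-.05+d)*3000); k=np.where((h2[r,:,1]<110)&(h2[r,:,2]>25))[0]
    print(d,(.045-k.min()/3000).round(4),(.045-k.max()/3000).round(4)) if len(k) else print(d,None)
p=o+Rm@[-.128,-.029]; print("handle pt",p.round(4)); rel([*p,.06],42.3)
```

```text
[(-8, np.int64(325), 338), (-6, np.int64(341), 341), (-4, np.int64(341), 341), (-2, np.int64(340), 340), (0, np.int64(341), 342), (2, np.int64(341), 340), (4, np.int64(341), 341), (6, np.int64(341), 341), (8, np.int64(337), 335), (10, np.int64(327), 340)]
-0.004 [(23, 44, 104), (20, 55, 98), (17, 71, 93), (16, 113, 99), (16, 155, 115), (16, 176, 132), (16, 188, 144), (17, 191, 152), (17, 190, 156), (17, 189, 159), (17, 189, 162), (17, 188, 163)]
0.0 [(22, 46, 106), (21, 51, 100), (18, 71, 97), (17, 120, 108), (17, 159, 130), (18, 179, 155), (19, 183, 178), (19, 181, 192), (20, 179, 197), (20, 181, 197), (20, 183, 197), (20, 181, 203)]
0.004 [(23, 36, 228), (22, 39, 214), (20, 51, 190), (20, 82, 174), (21, 121, 179), (23, 155, 204), (25, 164, 228), (26, 158, 237), (27, 157, 241), (26, 157, 242), (25, 160, 240), (24, 164, 238)]
0.08 0.027 0.003
0.09 0.0307 0.0047
0.1 0.0263 0.007
0.11 None
0.12 None
0.13 None
0.14 None
0.15 None
handle pt [ 0.5089 -0.0292]
t 15.17 pos [0.5719 0.0289 0.0679] rot [-1.7999e+02 -5.0000e-02  2.7320e+01] j7 -61 F [-0.6  0.9 -0.1] | ROW [-0.0827  0.0227  0.0078] [ -0.    -0.05 -14.98]
```

The last stroke stalled: drag rose to 4.8 N with the jaw no longer moving, and both faces are on the nut. Now over to the handle.

Request:
drive_tool --motion "-0.03 0.008 0 0 0 -5;-0.06 0.016 0 0 0 -10;-0.083 0.023 0 0 0 -15;-0.083 0.023 0 0 0 -15;-0.083 0.023 0 0 0 -15;-0.083 0.023 0 0 0 -15" --jaw 0

```text
t: 15.67
tool_pos: [0.5089, -0.0293, 0.0672]
tool_rot: [-180.0, -0.0, 42.3]
ft_force: [-0.2, -0.6, 0.2]
width: 0.0427
grasp_force: 0.0
```

Run:
```python
from h import *
o=np.array([.6093,.0553]); c,n=np.cos(np.radians(27.3)),np.sin(np.radians(27.3)); Rm=np.array([[c,-n],[n,c]])
w=cam("wrist")
big=ortho(w,o,42.3,.0115,-.19,-.03,-.05,.05,3000); save("n5.png",big)
h2=cv2.cvtColor(big,cv2.COLOR_RGB2HSV)
for d in np.arange(.06,.16,.008):
    r=int((-.03+d)*3000); k=np.where(h2[r,:,1]<110)[0]; k=k[abs(k-150+15)<60]
    print(d.round(3),(.05-k.min()/3000).round(4),(.05-k.max()/3000).round(4),len(k)) if len(k) else print(d,None)
p=o+Rm@[-.128,-.029]; rel([*p,.004],42.3)
```

```text
0.06 0.0153 -0.0063 66
0.068 0.0143 -0.0047 58
0.076 0.014 -0.004 55
0.084 0.0137 -0.0037 53
0.092 0.014 -0.0037 54
0.1 0.014 -0.0037 54
0.108 0.0143 -0.004 56
0.116 0.0147 -0.0043 58
0.124 0.0147 -0.0043 58
0.132 0.015 -0.0047 60
0.14 0.0157 -0.005 63
0.148 0.0157 -0.0053 64
0.156 0.016 -0.0057 66
t 15.72 pos [ 0.5089 -0.0291  0.0672] rot [-1.7998e+02 -3.0000e-02  4.2300e+01] j7 -47 F [-0.  -0.1 -1. ] | ROW [-0.0001  0.0001  0.0632] [-0.02 -0.03  0.  ]
```

Request:
drive_tool --motion "0 0 0.035 0 0 0;0 0 0.055 0 0 0;0 0 0.0635 0 0 0;0 0 0.0635 0 0 0;0 0 0.0635 0 0 0"

```text
t: 16.13
tool_pos: [0.5084, -0.0296, 0.0044]
tool_rot: [-180.0, 0.0, 42.3]
ft_force: [-0.0, -0.5, 0.0]
width: 0.0427
grasp_force: 0.0
```

Request:
drive_tool --motion "0 0 0 0 0 0;0 0 0 0 0 0;0 0 0 0 0 0;0 0 0 0 0 0" --jaw 0.45

```text
t: 16.47
tool_pos: [0.5085, -0.03, 0.0047]
tool_rot: [180.0, -0.0, 42.3]
ft_force: [-0.9, -0.1, 0.4]
width: 0.0234
grasp_force: 0.0
```

Request:
drive_tool --motion "0.0003 -0.0057 0 0 0 2.5;0.0009 -0.0114 0 0 0 5;0.0018 -0.0171 0 0 0 7.5;0.0029 -0.0227 0 0 0 10;0.0042 -0.0283 0 0 0 12.5;0.0058 -0.0338 0 0 0 15;0.0076 -0.0392 0 0 0 17.5;0.0097 -0.0446 0 0 0 20;0.0119 -0.0498 0 0 0 22.5;0.0144 -0.055 0 0 0 25;0.0172 -0.06 0 0 0 27.5;0.0201 -0.0649 0 0 0 30"

```text
t: 17.47
tool_pos: [0.4796, 0.031, 0.0045]
tool_rot: [179.9, -0.0, 12.1]
ft_force: [1.5, -6.0, 2.1]
width: 0.0236
grasp_force: 2.5
```

Request:
drive_tool --motion "0.0003 -0.0057 0 0 0 2.5;0.0009 -0.0114 0 0 0 5;0.0018 -0.0171 0 0 0 7.5;0.0029 -0.0227 0 0 0 10;0.0042 -0.0283 0 0 0 12.5;0.0058 -0.0338 0 0 0 15;0.0076 -0.0392 0 0 0 17.5;0.0097 -0.0446 0 0 0 20;0.0119 -0.0498 0 0 0 22.5;0.0144 -0.055 0 0 0 25;0.0172 -0.06 0 0 0 27.5;0.0201 -0.0649 0 0 0 30"

```text
t: 18.47
tool_pos: [0.4851, 0.0987, 0.0045]
tool_rot: [180.0, -0.0, -17.9]
ft_force: [-2.1, -5.2, 4.9]
width: 0.0236
grasp_force: 3.0
```

Request:
drive_tool --motion "0 0 0 0 0 0;0 0 0 0 0 0"

```text
t: 18.63
tool_pos: [0.4852, 0.0993, 0.0043]
tool_rot: [-180.0, -0.0, -17.6]
ft_force: [0.6, -0.5, -0.1]
width: 0.0236
grasp_force: 0.0
```

```bash
cat > m.py <<'E'
from h import *
w=cam("wrist"); np.save("w6",w,allow_pickle=True); o=np.array([.6093,.0550])
s=robot.read_state(); hd=s["tool_rot"][2]; print("t",s["t"],"yaw",hd.round(2),"j7",s["joint_pos"][6].round(1),"F",s["ft_force"].round(1))
big=ortho(w,o,hd,.0115,-.19,-.03,-.05,.05,3000); h2=cv2.cvtColor(big,cv2.COLOR_RGB2HSV); D=[];C=[]
for d in np.arange(.068,.118,.004):
    r=int((-.03+d)*3000); k=np.where(h2[r,:,1]<110)[0]; k=k[abs(k-135)<60]
    if len(k): D.append(d);C.append((.05-k.min()/3000+.05-k.max()/3000)/2)
a,b=np.polyfit(D,C,1); print("handle dir",(hd-np.degrees(np.arctan(a))).round(2),"lateral at 0.1",(a*.1+b).round(4), "sd",np.std(np.polyval([a,b],D)-C).round(5))
im,e=edges(w,o,hd-15,.0175); save("n6.png",im); print(e)
hsv=cv2.cvtColor(im,cv2.COLOR_RGB2HSV); y=((hsv[...,0]>15)&(hsv[...,0]<36)&(hsv[...,1]>100)).astype(np.uint8); print("mouth cols",gap(im))
E
python3 m.py
```

```text
t 18.6833 yaw -17.61 j7 -87.6 F [ 0.5 -0.2 -0.6]
handle dir -17.47 lateral at 0.1 0.0047 sd 7e-05
[None, None, None, None, None, None]
mouth cols [(-8, np.int64(325), 325), (-6, np.int64(325), 325), (-4, np.int64(325), 325), (-2, np.int64(325), 325), (0, np.int64(325), 325), (2, np.int64(325), 325), (4, np.int64(325), 325), (6, np.int64(325), 325), (8, np.int64(325), 325), (10, np.int64(325), 325)]
```

Request:
drive_tool --motion "0.0001 -0.0011 0 0 0 0.5;0.0001 -0.0023 0 0 0 1;0.0002 -0.0034 0 0 0 1.5;0.0002 -0.0034 0 0 0 1.5;0.0002 -0.0034 0 0 0 1.5"

```text
t: 19.1
tool_pos: [0.4864, 0.1022, 0.0042]
tool_rot: [180.0, -0.0, -19.2]
ft_force: [-2.0, -4.0, 2.7]
width: 0.0234
grasp_force: 2.3
```

Request:
drive_tool --motion "0 0.0015 0 0 0 0;0 0.0015 0 0 0 0" --jaw 0

```text
t: 19.27
tool_pos: [0.4859, 0.1011, 0.0041]
tool_rot: [-180.0, 0.0, -19.2]
ft_force: [0.2, -0.4, -0.3]
width: 0.0423
grasp_force: 0.0
```

Request:
drive_tool --motion "0 0 -0.015 0 0 0;0 0 -0.04 0 0 0;0 0 -0.063 0 0 0;0.03 0 -0.08 0 0 0;0.06 0 -0.08 0 0 0;0.06 0 -0.08 0 0 0;0.06 0 -0.08 0 0 0;0.06 0 -0.08 0 0 0"

```text
t: 19.93
tool_pos: [0.5419, 0.0816, 0.0838]
tool_rot: [-180.0, 0.1, -19.2]
ft_force: [-0.8, -0.4, 0.2]
width: 0.0426
grasp_force: 0.0
```

```bash
cat > m2.py <<'E'
from h import *
w=cam("wrist"); np.save("w7",w,allow_pickle=True); o=np.array([.6093,.0550]); s=robot.read_state(); print("t",s["t"],s["tool_pos"].round(4),s["tool_rot"].round(2))
im=ortho(w,o,0,.0165,-.02,.02,-.02,.02,10000); save("n7.png",im)
hsv=cv2.cvtColor(im,cv2.COLOR_RGB2HSV); m=((hsv[...,0]>14)&(hsv[...,0]<36)&(hsv[...,1]>110)&(hsv[...,2]>60)).astype(np.uint8)*255
n,l,st,ce=cv2.connectedComponentsWithStats(m); i=1+st[1:,4].argmax(); print("area",st[i])
c=cv2.findContours((l==i).astype(np.uint8),cv2.RETR_EXTERNAL,cv2.CHAIN_APPROX_NONE)[0][0]
p=cv2.approxPolyDP(cv2.convexHull(c),6,True).reshape(-1,2)
P=np.c_[.02-p[:,1]/1e4,.02-p[:,0]/1e4]; print((P*1e3).round(1).tolist()); Q=np.roll(P,-1,0)-P
for q in Q: print("edge len",(1e3*np.hypot(*q)).round(1),"dir mod 60",(np.degrees(np.arctan2(q[1],q[0]))%60).round(1))
E
python3 m2.py
cat > m3.py <<'E'
from h import *
w=np.load("w7.npy",allow_pickle=True).item(); o=np.array([.6093,.0550])
im,_=edges(w,o,-33,.0175); save("n8.png",im)
hsv=cv2.cvtColor(im,cv2.COLOR_RGB2HSV)
for x in(-.004,0,.004):
    r=int((.03-x)*6500)
    for a in(170,322): print(x,a,[tuple(int(q) for q in hsv[r,c]) for c in range(a,a+36,3)])
hd=-18.;big=ortho(w,o,hd,.0115,-.19,-.03,-.05,.05,3000); h2=cv2.cvtColor(big,cv2.COLOR_RGB2HSV)
for d in np.arange(.068,.12,.008):
    r=int((-.03+d)*3000); k=np.where(h2[r,:,1]<110)[0]; k=k[abs(k-135)<60]
    if len(k): print(d.round(3),(.05-k.min()/3000).round(4),(.05-k.max()/3000).round(4))
E
python3 m3.py
```

```text
t 19.9833 [0.5418 0.0817 0.0838] [-1.7999e+02  7.0000e-02 -1.9170e+01]
area [   66    85   271   237 32882]
[[10.7, -7.6], [-0.7, -13.6], [-10.9, -7.1], [-12.1, -5.6], [-11.4, 7.6], [0.1, 13.4], [9.4, 7.8], [11.5, -3.7]]
edge len 12.9 dir mod 60 27.8
edge len 12.1 dir mod 60 27.5
edge len 1.9 dir mod 60 8.7
edge len 13.2 dir mod 60 27.0
edge len 12.9 dir mod 60 26.8
edge len 10.9 dir mod 60 28.9
edge len 11.7 dir mod 60 40.3
edge len 4.0 dir mod 60 18.4
-0.004 170 [(30, 17, 239), (29, 23, 233), (25, 35, 219), (22, 46, 195), (20, 88, 186), (21, 129, 199), (24, 152, 220), (26, 159, 236), (28, 154, 239), (28, 151, 242), (28, 149, 243), (28, 151, 242)]
-0.004 322 [(25, 162, 241), (25, 163, 240), (23, 166, 235), (21, 163, 221), (20, 145, 197), (19, 102, 182), (20, 63, 187), (22, 43, 208), (26, 31, 229), (27, 23, 236), (26, 18, 241), (28, 16, 242)]
0 170 [(24, 29, 234), (23, 35, 227), (22, 40, 204), (21, 56, 178), (19, 98, 167), (21, 146, 185), (23, 164, 215), (25, 163, 232), (27, 158, 241), (27, 156, 240), (27, 157, 239), (26, 162, 231)]
0 322 [(27, 159, 240), (27, 160, 240), (26, 161, 237), (24, 162, 230), (21, 144, 211), (20, 110, 192), (20, 65, 191), (23, 38, 209), (27, 29, 227), (28, 20, 238), (30, 15, 241), (30, 14, 242)]
0.004 170 [(24, 29, 237), (23, 35, 228), (23, 39, 207), (19, 54, 175), (14, 84, 152), (13, 124, 150), (13, 159, 157), (12, 175, 168), (12, 182, 174), (10, 184, 179), (10, 183, 184), (10, 180, 191)]
0.004 322 [(28, 151, 242), (28, 153, 242), (27, 156, 240), (25, 157, 231), (23, 149, 214), (21, 113, 196), (20, 67, 194), (23, 41, 209), (28, 27, 227), (27, 20, 237), (30, 15, 240), (30, 14, 242)]
0.068 0.0147 -0.004
0.076 0.014 -0.0033
0.084 0.014 -0.003
0.092 0.0143 -0.003
0.1 0.0147 -0.003
0.108 0.015 -0.0033
0.116 0.0153 -0.0037
```

The nut reads 27.2° modulo 60 (edges 26.8–27.8°), as it did at the start, and the handle has swung about 60.4°. Both jaw faces are still on the nut and the tool is clear, so I'm handing in.

```bash
python3 -c "
from h import *
print(robot.sign_off())"
```

```text
the job is handed in; nothing more can be done
None
```

The largest wrench was slid onto the nut, its jaws were closed snug with the worm, and the nut was turned about 60° clockwise; the wrench was left flat on the nut and the job handed in at about 20 s. The sign-off returned no verdict, and I did not re-image the bystanders afterwards, though no move went near them.

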